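# Move the spare handwheel from its hanger to the feed unit and lock it

## Task

Lift the handwheel up and off the two-pronged hanger and lay it flat on the black rubber mat with the red wing grip upwards, and let go of it. Then take it again by the wing grip, drop it over the T-headed spindle of the blue feed unit so that the hub sits fully down on the flange, and turn it a quarter turn clockwise (seen from above) to lock it. Leave the yellow screwdriver and the white tin beside the hanger where they are.

Things in the scene. Friction and masses are not known exactly. Their poses are not given: they have to be found in the camera images.
- handwheel: Loose handwheel, 0.2-0.4 kg: black rim 130 mm outer, 104 mm inner diameter, 14 mm thick; aluminium hub, 48 mm diameter; red wing grip 44 x 22 mm on the hub. Origin: centre of the flat underside shared by rim and hub. z: wheel axis towards the wing (rim z 0-14 mm, hub to 26, wing 26-60). x: along the wing's 44 mm side. Three spokes, 11 mm wide, at +x, -x and -y.
- wheel_slot (a point): Centre of the hub's underside, axes as the handwheel's. Here is a slot 34 mm long (along x), 14 mm wide, 6 mm deep, opening into a wider hollow 16 mm high with stops: once the T-head has passed the slot, the wheel can turn only clockwise (seen from the wing side), by a quarter turn, stopped about 0.15 rad past it.
- wheel_wing (a point): Point on the handwheel's axis inside the wing grip, 48 mm above the underside: a good height to grip the wing, across its 22 mm thickness (along y), without the fingertips meeting the hub's top; axes as the handwheel's.
- wheel_rim_top (a point): Middle of the rim's section (13 mm radial by 14 mm axial) at the wheel's +y side, which is the top of the hanging wheel, midway between the prongs; grip it across the 14 mm thickness (along wheel z).
- hanger: Fixed hanger; standing on the thin blue bench mat; origin under the post's front, z up. Foot plate 100 mm wide, 10 mm high, x -30 to +80 mm. Post with a crossbar (top at 139 mm) carries two level steel prongs, 8 mm diameter, 56 mm apart (y -28 and +28 mm), centre line 131 mm high, pointing along the hanger's -x, roughly towards the robot; from 87 to 97 mm out their tips turn up by 13 mm.
- hanger_saddle (a point): Point midway between the prongs, level with their tops (135 mm above the hanger's origin), 76 mm out, where the rim hangs: wheel upright, its +y up, its x level, its wing grip towards the post. To free it raise the wheel 17 to 22 mm (beyond 25 mm the level spokes meet the prongs from below), then draw it 50 mm or more along the hanger's -x; the wing passes between and below the prongs.
- mat: Fixed dark black rubber mat, 150 x 160 x 3 mm, origin at the centre of its underside: where the wheel is laid down. A wheel leaned over with its lower edge on the mat and let go falls flat.
- feed_unit: Fixed blue box 100 x 84 x 36 mm, origin at the centre of its underside, z up, carrying the round flange (60 mm diameter) and the T-headed spindle. The spindle does not turn.
- spindle_seat (a point): Centre of the flange's top, 44 mm above the bench, on the spindle axis; the hub's underside rests here. x runs along the T-head (as does a red line). Above the flange a stem of 11 mm diameter, then 8 to 16 mm above it the brass T-head, 30 mm long (x), 10 mm wide (y). The hub drops over it with the wing along the T-head, either way round.
- driver_yellow: Loose screwdriver with yellow handle, 164 mm long, a bystander; origin at the centre of its underside, y along it.
- screw_tin_2: Loose round white tin, 58 mm diameter, 26 mm high, a bystander; origin at the centre of its underside.
Not all that is in view belongs to the job. Of the things shaped like the feed_unit, the blue one is meant.

How it is judged:
By the outcome, as a careful person would: the job done as asked, in the order asked, and still so for the second after the job is handed in, with the robot touching nothing.
It also fails if it takes over 61 s, if anything falls off the work surface, if the arm or the gripper's body presses on something with over 40 N, if the wrist force passes 120 N, or if a joint passes its speed limit or range.

## Robot

A 6-joint arm with a two-finger parallel gripper is mounted at the origin on a cart in front of the work surface, level with it; the furniture and walls round the work are solid. World frame = base frame: x ahead of the robot, y to its left, z up, the work surface at z = 0. Lengths are in mm, angles in rad, forces in N, time in s.
With the tool pointing down it reaches from about 300 to 950 mm from the base axis. Payload 3.1 kg.
Tool frame: the origin (TCP) lies at the very end of the fingers, on their centre line; the grasp point (between the pads) lies 19 mm behind it; z points along the fingers, y is the line along which they close (so a half turn about z gives the same grasp; the last joint's range is limited). The gripper opens to 85 mm and grips with 20 to 120 N. Pads are 22 mm wide; open, the fingers measure 114 mm over their backs; the gripper's body (76 mm by 85 mm) begins 54 mm behind the grasp point. The pads swing forward as they close: fully open they stand 13 mm farther back than shut.
Start: joints at [1.078, 0.308, 1.634, -0, 1.2, -0.07], TCP at [256.473, 569.959, 203.572] pointing down, gripper open.
Joint ranges: [-3.06, 3.06], [-0.79, 1.96], [0.05, 2.63], [-1.19, 4.34], [0.05, 2.64], [-2.94, 2.94]. Speed limits (rad/s): [2.79, 2.79, 3.14, 3.14, 3.14, 3.14].

## Interface

Orientations are given as a unit quaternion [x, y, z, w].
In Python, from station import env, snapshot, spot_in, landmark_of gives the robot as it stands.
- The arm moves only by the tool apply_moves, never from a script. Its arguments are lists of equal length, an entry for each row: "dp": the shift along the world's x, y, z in m, a list of three; "turn": the turn about the world's z in degrees. In form: {"dp": [[x, y, z], ...], "turn": [turn, ...]}. A call has 1 to 12 rows; each row is the pose to reach, as a shift and turn from the pose commanded when the call began; what a row does not reach only later rows make up. A row lasts 1/12 s, in which the tool goes at most 41.7 mm and 7.16 degrees, less where a joint would pass 70% of its speed; a pose out of reach is approached as far as the arm can. A call with a gripper value outside its range is refused whole. "grip" is the finger opening in m, from 0 to 0.0854, set as the call begins (left out, the last holds). The fingers move at their own pace and stop on an object; "force" is the grip in N (left out, the last holds). Time passes only in rows, so rows that repeat a pose let the fingers close. It gives the time, the measured TCP pose, the force, the opening and the grip force at its end, in the units of the state.
- env.observe(): the state, without advancing time (a new reading comes with each control period).
- snapshot(name): name is "scene" or "top"; returns a dict with "color" (400x640x3 uint8, red, green, blue), "z_map" (400x640 float32, mm along the optical axis (not along the pixel's ray), 0 where there is no reading), "fx", "fy", "cx", "cy" (pixels), "rvec" (rotation vector, rad) and "tvec" (3), from world to camera coordinates, as OpenCV has them. Camera axes: x right, y down, z forward; pixel columns grow to the right and rows downward; lengths in mm; the calibration is good to about 2 mm. A picture is of the moment at which its call begins.
- env.finish_job(): hands the job in; it is judged then, once.
Trained networks look in a picture, given as the dict that the camera call returned (one of the last four; its "shot" number tells which), for a name from the list of things; names that differ only in an ending like _2 or _b are one class to them, and where a whole thing is asked for, a point or a joint stands for the part that bears it (a point fixed in the world has none). Each returns a list of dicts, best first, with "conf" (0 to 1); they miss things now and then, are a little off and sometimes report something else, mostly with a low value. They report only what shows in the picture. A call takes as long as a camera call. They do not tell look-alikes from the thing itself.
- spot_in(picture, query): "centre" ([x, y, z] in mm, in the coordinates of the camera as it stood for that picture, good to about 4 mm: the middle of the surface that is visible of it).
- landmark_of(picture, query): "centre" ([x, y, z] in mm, in the coordinates of the camera as it stood for that picture, good to about 4 mm: a listed point, or the origin of a listed thing).
The state is a dict: "clock": time; "qpos": joint angles; "qd": joint speeds; "effort": joint torques, N m; "tcp_pos": TCP position; "tcp_rot": TCP orientation; "contact_force": force on the tool from outside, world axes, zero at the start; "torque": the same for the moment, N m; "gripper_width": finger opening in mm; "grip_force": force on a finger pad.
Only numpy, scipy, OpenCV 4.12 (cv2) and the standard library are available. Lean on these libraries where they do the work, as an engineer would, in place of code of your own. Each camera call takes 0.05 s, during which the arm holds its last target. There are 200 camera calls.

## Working session

There is one attempt and no reset: what is moved stays moved. The work goes in short steps, Python scripts to look and compute and a tool call to move; the robot and the scene stay as the last step left them, time stands still between calls to the robot, and variables do not carry over. Pictures are saved under pics/ and viewed, at most 10 in all, crops included, and the job is handed in when it is done.

Besides the shell and the picture viewer there is one more tool, called in YAML: its name, and indented under it one key for each argument. apply_moves: Moves the arm, as the interface text tells. Its arguments: {"type":"object","properties":{"dp":{"type":"array","items":{"type":"array","items":{"type":"number"}}},"turn":{"type":"array","items":{"type":"number"}},"grip":{"type":"number"},"force":{"type":"number"}},"required":["dp","turn"]}

```bash
mkdir -p pics; cat > h.py <<'E'
import numpy as np, cv2
from station import env, snapshot, spot_in, landmark_of
def world(p,c):
    R=cv2.Rodrigues(np.array(p["rvec"],float))[0]
    return R.T@(np.array(c,float)-np.array(p["tvec"],float).ravel())
def pix(p,w):
    q=cv2.projectPoints(np.array([w],float),np.array(p["rvec"],float),np.array(p["tvec"],float),np.array([[p["fx"],0,p["cx"]],[0,p["fy"],p["cy"]],[0,0,1.]]),None)[0]
    return q.ravel().round(0)
def cloud(p):
    z=p["z_map"];v,u=np.indices(z.shape)
    c=np.stack([(u-p["cx"])*z/p["fx"],(v-p["cy"])*z/p["fy"],z],-1).reshape(-1,3)
    R=cv2.Rodrigues(np.array(p["rvec"],float))[0]
    w=(c-np.array(p["tvec"],float).ravel())@R
    w[z.ravel()<=0]=np.nan
    return w.reshape(*z.shape,3)
def save(p,n,crop=None,k=1):
    im=p["color"][...,::-1]
    if crop: u0,v0,u1,v1=crop; im=im[v0:v1,u0:u1]
    cv2.imwrite("pics/"+n,cv2.resize(im,None,fx=k,fy=k,interpolation=cv2.INTER_CUBIC))
E
python3 - <<'E'
from h import *
print(env.observe())
for n in ("scene","top"):
    p=snapshot(n); save(p,n+"0.png"); np.save(n+"0.npy",cloud(p))
    for q in ["handwheel","wheel_rim_top","wheel_wing","hanger","hanger_saddle","mat","feed_unit","spindle_seat","driver_yellow","screw_tin_2"]:
        for d in landmark_of(p,q)[:3]:
            w=world(p,d["centre"]); print(n,q,round(d["conf"],2),w.round(0),pix(p,w))
E
```

```text
{'clock': 0.0, 'qpos': array([ 1.07831424e+00,  3.08981593e-01,  1.63521825e+00,  1.25583764e-05,
        1.19970376e+00, -6.96899713e-02]), 'qd': array([-2.36503473e-03,  8.05089992e-06,  2.22822761e-04,  1.50127963e-03,
        1.97396875e-03,  5.33256432e-04]), 'effort': array([-4.15905752e-04, -4.15252769e+01, -2.76663172e+01, -1.82839035e-04,
        1.03741724e-02, -1.03715496e-05]), 'tcp_pos': array([256.03116661, 569.16400868, 202.34663651]), 'tcp_rot': array([ 2.09827176e-01,  9.77737808e-01, -1.10850480e-03, -3.26147238e-04]), 'contact_force': array([ 0.57816812, -0.19204464,  0.26042562]), 'torque': array([0.0124846 , 0.03480558, 0.01068462]), 'grip_force': 0.0, 'gripper_width': 85.29361310850443}
scene handwheel 0.64 [651.  10.  92.] [257. 140.]
scene wheel_rim_top 0.76 [664.  15. 154.] [255. 120.]
scene wheel_wing 0.89 [704.  16.  94.] [268. 124.]
scene hanger 0.61 [737.  21.   6.] [278. 135.]
scene hanger_saddle 0.62 [667.  14. 135.] [258. 124.]
scene mat 0.71 [ 537. -218.   -2.] [307. 244.]
scene feed_unit 0.62 [ 576. -415.   -0.] [388. 279.]
scene feed_unit 0.61 [457.
[... 300 characters left out ...]
l_wing 0.95 [706.  15.  97.] [235. 143.]
top hanger 0.65 [741.  19.   4.] [243. 140.]
top hanger_saddle 0.72 [665.  12. 141.] [231. 156.]
top hanger_saddle 0.48 [666.  12. 152.] [229. 154.]
top mat 0.92 [ 543. -211.    2.] [335. 221.]
top feed_unit 0.84 [459.  -3.  -1.] [247. 255.]
top feed_unit 0.73 [ 583. -416.    5.] [420. 206.]
top spindle_seat 0.71 [ 582. -419.   48.] [425. 203.]
top spindle_seat 0.57 [458.  -6.  44.] [244. 255.]
top spindle_seat 0.49 [664.  10. 140.] [231. 156.]
top driver_yellow 0.85 [ 419. -236.    1.] [345. 273.]
top driver_yellow 0.72 [658.  10.  98.] [236. 164.]
top driver_yellow 0.7 [460.  -3.  -1.] [248. 254.]
top screw_tin_2 0.74 [ 699. -175.    6.] [321. 157.]
```

View pics/scene0.png

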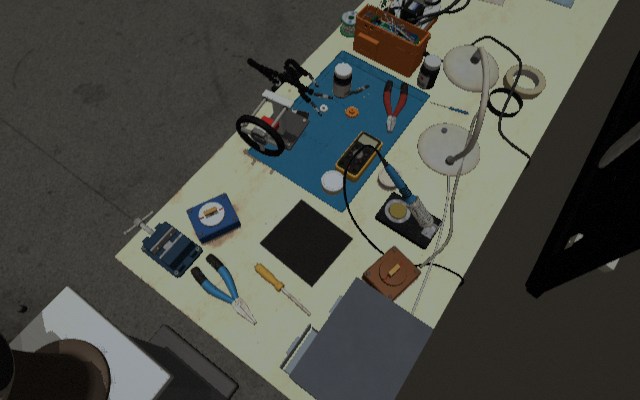

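View pics/top0.png

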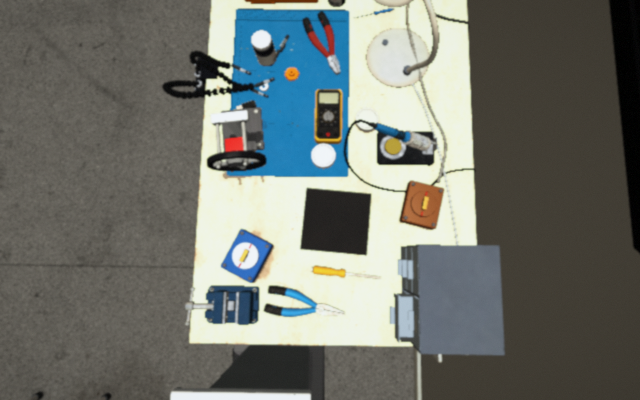

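Scene view: the wheel hangs at about (258,135) with its wing towards the post, and the mat is at (306,242). The top view shows the wheel at (237,158), the mat at (336,221) and the yellow driver at (345,272). There are two white tin-like discs, at (323,155) and (368,120); neither needs touching.

Feed units: blue at top (247,255) and brown at top (422,205). The blue one fits the task. I'll confirm it in a crop and measure the angles.

```bash
python3 - <<'E'
from h import *
p=snapshot("top"); save(p,"crop1.png",(195,90,345,290),3)
t=cloud(p); s=np.load("scene0.npy")
def near(c,xy,r,z0,z1):
    P=c.reshape(-1,3); m=(np.hypot(P[:,0]-xy[0],P[:,1]-xy[1])<r)&(P[:,2]>z0)&(P[:,2]<z1); return P[m]
for n,c in(("top",t),("scene",s)):
    P=near(c,(458,-4),40,53,75); 
    print(n,"T",len(P),P.mean(0).round(1),cv2.minAreaRect(P[:,:2].astype(np.float32)))
    P=near(c,(458,-4),45,41,48); print("flange",len(P),cv2.minAreaRect(P[:,:2].astype(np.float32)),np.median(P[:,2]))
    P=near(c,(458,-4),75,30,39); print("box",len(P),cv2.minAreaRect(P[:,:2].astype(np.float32)),np.median(P[:,2]))
    P=near(c,(540,-215),130,1.5,6); print("mat",len(P),P.mean(0).round(1),np.median(P[:,2]))
# mat by colour
for n,c,q in(("top",t,p),):
    m=(q["color"].max(2)<60)&(np.hypot(c[...,0]-540,c[...,1]+215)<120)&(c[...,2]<12)
    P=c[m]; print("matcol",len(P),cv2.minAreaRect(P[:,:2].astype(np.float32)),np.median(P[:,2]))
# rim face plane, scene
P=s.reshape(-1,3);m=(abs(P[:,0]-662)<30)&(abs(P[:,1]-12)<75)&(P[:,2]>20)&(P[:,2]<165);P=P[m]
for i in range(20):
    A=np.c_[P[:,1:],np.ones(len(P))];k,*_=np.linalg.lstsq(A,P[:,0],rcond=None);e=P[:,0]-A@k;P=P[(e<6)&(e>-6)] if i else P[e<5]
print("plane x=",k,len(P),P.min(0),P.max(0), P.mean(0))
for n,c in(("top",t),("scene",s)):
    P=near(c,(664,13),75,148,165);print("rimtop",n,len(P),P.mean(0),P.max(0),cv2.minAreaRect(P[:,:2].astype(np.float32)))
    P=near(c,(740,19),50,132,147);print("crossbar",n,len(P),P.mean(0),cv2.minAreaRect(P[:,:2].astype(np.float32)))
E
```

```text
top T 65 [458.5  -7.8  59.7] ((458.7839050292969, -7.622530937194824), (10.365859985351562, 28.979507446289062), 63.14072799682617)
flange 462 ((458.8352966308594, -7.911630630493164), (58.604896545410156, 57.87700653076172), 0.8431692719459534) 44.48766857675936
box 979 ((458.8422546386719, -7.187843322753906), (84.65422058105469, 99.70325469970703), 63.44881820678711) 35.871222914839805
mat 4650 [ 544.2 -215.     3.3] 3.2104697542843574
scene T 68 [455.4  -7.   58.2] ((455.6647644042969, -6.690763473510742), (10.368911743164062, 29.541221618652344), 64.34435272216797)
flange 380 ((456.4683532714844, -7.495697021484375), (58.7287712097168, 57.20377731323242), 43.34779357910156) 43.24051889999287
box 911 ((455.7018737792969, -6.477870941162109), (84.92066955566406, 99.76483154296875), 63.34548568725586) 34.802860270923716
mat 2902 [ 543.7 -214.6    2.8] 2.628008950863381
matcol 3742 ((542.9402465820312, -213.03594970703125), (152.6419219970703, 143.1003875732422), 85.50242614746094) 3.4441817941792436
plane x= [-1.23605044e-01  1.26228575e-02  6.57602916e+02] 912 [647.13229895 -55.67150014  28.18393585] [670.98845717  72.13001984 161.18640908] [657.94754115   7.4207724   99.96709422]
rimtop top 282 [662.94004501   6.82021376 155.42161715] [676.47024846  46.07336671 162.33309658] ((656.3306274414062, 6.714881896972656), (32.26694869995117, 76.9459457397461), 7.187736511230469)
crossbar top 565 [742.72279362  17.71280164 140.59969603] ((730.7642822265625, 16.120574951171875), (66.12561798095703, 80.15817260742188), 7.742870807647705)
rimtop scene 206 [660.43832105   7.73508856 154.25817671] [672.6243726   47.43823295 161.72991248] ((655.1881103515625, 9.995193481445312), (32.199920654296875, 75.03829193115234), 8.157901763916016)
crossbar scene 403 [740.46458829  17.32147118 138.9156729 ] ((729.7520751953125, 17.322368621826172), (61.9404182434082, 79.10218811035156), 7.73282527923584)
```

View pics/crop1.png

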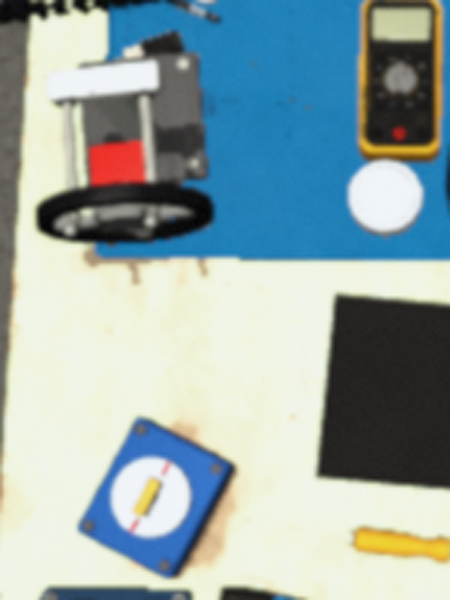

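The crop confirms the blue unit at (155,497): blue body, white flange, brass T-head and red line. It sits at world (457,-7) with the T at about -26.6°. The hanger yaw is about 7.4° and the rim top is at about (664,9,150).

apply_moves:
  dp:
    - [0.02,-0.03,0.02]
    - [0.042,-0.058,0.03]
    - [0.066,-0.09,0.03]
    - [0.09,-0.123,0.03]
    - [0.113,-0.156,0.03]
    - [0.137,-0.188,0.03]
    - [0.16,-0.22,0.03]
    - [0.184,-0.253,0.03]
    - [0.208,-0.285,0.03]
    - [0.231,-0.318,0.03]
    - [0.255,-0.35,0.03]
    - [0.278,-0.383,0.03]
  turn: [-5,-10,-15,-20,-25,-30,-35,-40,-45,-50,-54,-58.4]
  grip: 0.05
  force: 70

```text
clock: 2.15
tcp_pos: [535.5, 185.3, 233.9]
tcp_rot: [0.662, 0.75, 0.0, 0.0]
contact_force: [0.9, 1.5, -0.0]
gripper_width: 49.9
grip_force: 0.0
```

apply_moves:
  dp:
    - [0.022,-0.03,0]
    - [0.044,-0.06,0]
    - [0.066,-0.09,0]
    - [0.088,-0.12,0]
    - [0.108,-0.148,0]
    - [0.122,-0.168,0]
    - [0.13,-0.178,0]
    - [0.13,-0.178,0]
  turn: [0,0,0,0,0,0,0,0]

```text
clock: 2.82
tcp_pos: [665.7, 6.5, 233.2]
tcp_rot: [0.661, 0.75, -0.0, 0.0]
contact_force: [-0.2, 0.2, 0.9]
gripper_width: 49.7
grip_force: 0.0
```

apply_moves:
  dp:
    - [0,0.002,-0.02]
    - [0,0.002,-0.045]
    - [0,0.002,-0.07]
    - [0,0.002,-0.09]
    - [0,0.002,-0.1]
    - [0,0.002,-0.103]
    - [0,0.002,-0.103]
  turn: [0,0,0,0,0,0,0]

```text
clock: 3.4
tcp_pos: [663.6, 12.2, 130.0]
tcp_rot: [0.66, 0.752, -0.0, -0.001]
contact_force: [-0.9, 0.5, -0.2]
gripper_width: 50.4
grip_force: 0.0
```

apply_moves:
  dp:
    - [0,0,0]
    - [0,0,0]
    - [0,0,0]
    - [0,0,0]
    - [0,0,0]
    - [0,0,0]
    - [0,0,0]
  turn: [0,0,0,0,0,0,0]
  grip: 0.005
  force: 70

```text
clock: 3.98
tcp_pos: [665.2, 10.9, 131.7]
tcp_rot: [0.66, 0.751, 0.001, 0.001]
contact_force: [0.4, 0.8, 4.0]
gripper_width: 5.1
grip_force: 1.8
```

```bash
python3 - <<'E'
from h import *
p=snapshot("scene"); t=snapshot("top")
a=cv2.resize(p["color"][70:190,200:330],None,fx=3,fy=3,interpolation=2);b=cv2.resize(t["color"][90:210,170:300],None,fx=3,fy=3,interpolation=2)
cv2.imwrite("pics/g1.png",np.hstack([a,b])[...,::-1])
for q in (p,t):
    for n in ["wheel_rim_top","wheel_wing","handwheel"]:
        print(n,[(world(q,d["centre"]).round(0),round(d["conf"],2)) for d in landmark_of(q,n)[:2]])
o=env.observe();print(o["gripper_width"],o["grip_force"])
E
```

```text
wheel_rim_top [(array([666.,  15., 152.]), 0.94)]
wheel_wing [(array([701.,  20.,  94.]), 0.98)]
handwheel [(array([656.,   9.,  89.]), 0.7)]
wheel_rim_top [(array([667.,  14., 156.]), 0.79)]
wheel_wing [(array([704.,  15.,  95.]), 0.89)]
handwheel [(array([661.,   9.,  95.]), 0.79), (array([ 418., -238.,    5.]), 0.33)]
4.8763019064529 2.7407146571204066
```

View pics/g1.png

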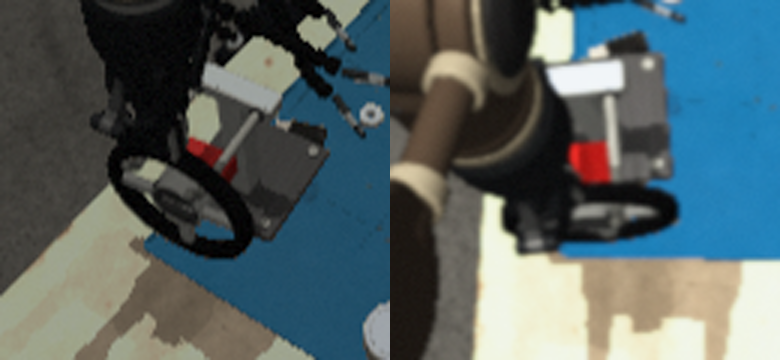

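The picture shows the wheel still on the hanger, at scene crop (180,190). The gripper seems to sit towards its left, with a dark finger shape at (105,120) and another at (175,140), and the fingers closed without gripping the rim. I'll check where the fingers actually are.

```bash
python3 - <<'E'
from h import *
o=env.observe()
print(o["tcp_pos"],o["tcp_rot"],o["qpos"],o["gripper_width"])
for n in("scene","top"):
    p=snapshot(n);print(n,"tcp",pix(p,o["tcp_pos"]),"rimtop",pix(p,[665,10,150]))
    c=cloud(p).reshape(-1,3); c0=np.load(n+"0.npy").reshape(-1,3)
    m=(np.linalg.norm(c-c0,axis=1)>15)&(abs(c[:,0]-660)<110)&(abs(c[:,1]-20)<130)
    for a in range(110,260,15):
        P=c[m&(c[:,2]>=a)&(c[:,2]<a+15)]
        if len(P)>3: print(a,len(P),np.percentile(P,3,axis=0).round(0)[:2],np.percentile(P,97,axis=0).round(0)[:2])
    rx=np.array(p["rvec"]);R=cv2.Rodrigues(rx)[0];print("cam",(-R.T@np.array(p["tvec"]).ravel()).round(0))
E
```

```text
[665.21097928  10.87049825 131.62124233] [6.60148157e-01 7.51134946e-01 4.82663299e-04 6.86052822e-04] [-4.90394544e-02  4.52291049e-01  1.58885282e+00 -1.10846325e-04
  1.09877404e+00 -1.77752868e-01] 4.8763019064529
scene tcp [258. 126.] rimtop [257. 122.]
155 14 [649.  -1.] [680.  10.]
170 48 [647.  -2.] [673.  12.]
185 41 [649.  -2.] [674.   6.]
200 117 [633.  -6.] [698.  15.]
215 127 [622.  -8.] [708.  16.]
230 132 [611.  -8.] [717.   8.]
245 229 [602. -10.] [722.  13.]
cam [ 280. -420.  899.]
top tcp [232. 157.] rimtop [230. 155.]
170 25 [651.  -2.] [676.   2.]
185 17 [651.  -3.] [675.   1.]
200 48 [635.  -7.] [677.   6.]
215 50 [625.  -8.] [651.   8.]
230 42 [615.  -9.] [720.   4.]
245 184 [604. -11.] [725.  14.]
cam [ 464. -204.  943.]
```

apply_moves:
  dp:
    - [0,0,0]
    - [0,0,0]
    - [0,0,0]
    - [0,0,0]
  turn: [0,0,0,0]
  grip: 0.0
  force: 70

```text
clock: 4.82
tcp_pos: [664.4, 10.8, 131.5]
tcp_rot: [0.66, 0.751, -0.0, 0.0]
contact_force: [-2.0, -0.3, 6.1]
gripper_width: 0.2
grip_force: 3.1
```

```bash
python3 - <<'E'
from h import *
p=snapshot("scene"); save(p,"g2.png",(215,80,305,165),7)
c=cloud(p)
for v in range(108,162,6): print(v,[tuple(c[v,u].round(0).astype(int)) if c[v,u,0]==c[v,u,0] else None for u in range(240,280,6)])
E
```

```text
108 [(np.int64(618), np.int64(0), np.int64(252)), (np.int64(648), np.int64(18), np.int64(210)), (np.int64(649), np.int64(0), np.int64(221)), (np.int64(667), np.int64(1), np.int64(203)), (np.int64(790), np.int64(112), np.int64(-2)), (np.int64(800), np.int64(99), np.int64(-3)), (np.int64(740), np.int64(18), np.int64(117))]
114 [(np.int64(606), np.int64(-10), np.int64(254)), (np.int64(623), np.int64(-7), np.int64(234)), (np.int64(642), np.int64(-4), np.int64(212)), (np.int64(661), np.int64(-1), np.int64(190)), (np.int64(773), np.int64(98), np.int64(-1)), (np.int64(784), np.int64(86), np.int64(-3)), (np.int64(740), np.int64(21), np.int64(92))]
120 [(np.int64(651), np.int64(51), np.int64(140)), (np.int64(655), np.int64(35), np.int64(148)), (np.int64(651), np.int64(11), np.int64(170)), (np.int64(657), np.int64(-2), np.int64(174)), (np.int64(703), np.int64(27), np.int64(103)), (np.int64(709), np.int64(13), np.int64(107)), (np.int64(701), np.int64(-14), np.int64(136))]
126 [(np.int64(652), np.int64(58), np.int64(111)), (np.int64(648), np.int64(32), np.int64(136)), (np.int64(724), np.int64(10
[... 1077 characters left out ...]
64(84)), None, (np.int64(663), np.int64(-41), np.int64(107))]
150 [(np.int64(646), np.int64(77), np.int64(-2)), (np.int64(655), np.int64(64), np.int64(-2)), (np.int64(664), np.int64(51), np.int64(-1)), (np.int64(654), np.int64(16), np.int64(41)), (np.int64(661), np.int64(3), np.int64(45)), (np.int64(670), np.int64(-10), np.int64(46)), (np.int64(670), np.int64(-30), np.int64(63))]
156 [(np.int64(631), np.int64(64), np.int64(0)), (np.int64(640), np.int64(52), np.int64(-1)), (np.int64(649), np.int64(38), np.int64(0)), (np.int64(656), np.int64(24), np.int64(5)), (np.int64(667), np.int64(13), np.int64(0)), (np.int64(658), np.int64(-19), np.int64(41)), (np.int64(660), np.int64(-37), np.int64(55))]
```

View pics/g2.png

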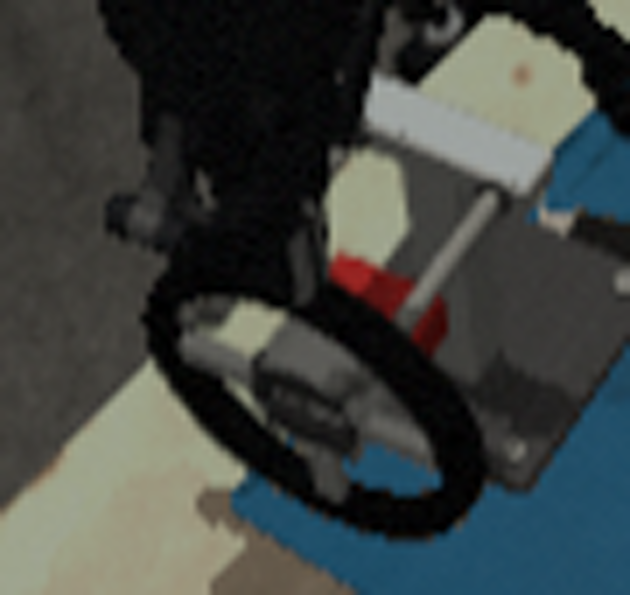

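The fingers seem to end on top of the rim, at crop (300,285), rather than straddling it. I'll raise the tool clear and measure the true tip height against the reported TCP.

apply_moves:
  dp:
    - [0,0,0.01]
    - [0,0,0.03]
    - [0,0,0.06]
    - [0,0,0.09]
    - [0,0,0.09]
    - [0,0,0.09]
  turn: [0,0,0,0,0,0]

```text
clock: 5.37
tcp_pos: [666.2, 10.9, 223.5]
tcp_rot: [0.66, 0.751, 0.002, 0.002]
contact_force: [0.6, -0.0, 0.2]
gripper_width: 0.1
grip_force: 0.0
```

```bash
python3 - <<'E'
from h import *
o=env.observe()
print(o["tcp_pos"],o["gripper_width"],o["contact_force"])
for n in("scene","top"):
    p=snapshot(n);print(n,"tcp",pix(p,o["tcp_pos"]))
    if n=="scene": save(p,"g3.png",(205,60,315,165),6)
    c=cloud(p).reshape(-1,3); c0=np.load(n+"0.npy").reshape(-1,3)
    m=(np.linalg.norm(c-c0,axis=1)>15)&(abs(c[:,0]-660)<110)&(abs(c[:,1]-20)<130)&(c[:,2]>160)
    for a in range(160,340,10):
        P=c[m&(c[:,2]>=a)&(c[:,2]<a+10)]
        if len(P)>3: print(a,len(P),np.percentile(P,3,axis=0).round(0)[:2],np.percentile(P,97,axis=0).round(0)[:2])
    print("rim",[world(p,d["centre"]).round(0) for d in landmark_of(p,"wheel_rim_top")[:1]])
E
```

```text
[666.20672453  10.89286623 223.4977457 ] 0.08794096674680256 [ 0.55235482 -0.0423254   0.21306561]
scene tcp [253. 100.]
250 22 [652.  -2.] [673.  15.]
260 48 [651.  -1.] [675.  14.]
270 40 [651.  -1.] [677.   7.]
280 29 [652.  -2.] [673.   4.]
290 44 [639.  -5.] [688.   9.]
300 129 [633.  -6.] [700.  19.]
310 116 [624.  -8.] [708.  18.]
320 123 [617.  -8.] [715.  10.]
330 169 [604.  -9.] [720.   9.]
rim [array([667.,  17., 151.])]
top tcp [220. 145.]
250 19 [653.  -2.] [671.   3.]
260 19 [652.  -2.] [674.   3.]
270 21 [652.  -2.] [673.   1.]
280 11 [652.  -3.] [672.   1.]
290 39 [638.  -7.] [676.   3.]
300 75 [629.  -7.] [665.  10.]
310 42 [621.  -8.] [674.   1.]
320 47 [614.  -9.] [696.   3.]
330 134 [604. -10.] [723.  15.]
rim [array([668.,  11., 154.])]
```

View pics/g3.png

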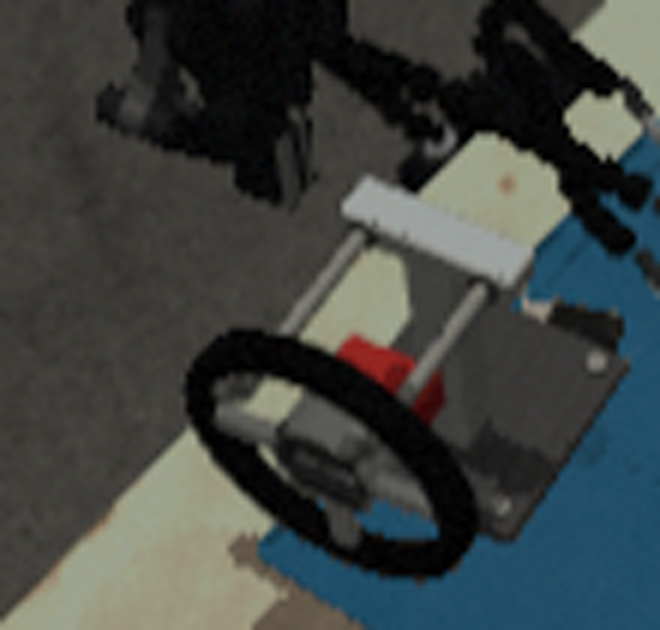

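Closed fingers end at z≈250, crop (275,205), while the state reports TCP z 223.5. The reported TCP is about 26 mm too low. I'll get that offset exactly.

```bash
cat >> h.py <<'E'
def tip():
    o=env.observe(); t=o["tcp_pos"]
    for n in("scene","top"):
        p=snapshot(n); c=cloud(p); c0=np.load(n+"0.npy")
        d=np.linalg.norm(c-c0,axis=2)>15
        m=d&(abs(c[...,0]-t[0])<45)&(abs(c[...,1]-t[1])<45)&(c[...,2]>t[2]-25)&(c[...,2]<t[2]+55)
        P=c[m]; z0=np.percentile(P[:,2],1) if len(P) else 0
        Q=P[P[:,2]>z0+8]
        print(n,len(P),"minz",np.sort(P[:,2])[:8].round(1),"ext",np.percentile(Q,3,axis=0).round(1),np.percentile(Q,97,axis=0).round(1),"tcp",t.round(1),"w",round(o["gripper_width"],1))
E
python3 -c "
from h import *
tip()"
```

```text
scene 106 minz [247.4 247.7 248.1 248.3 249.5 249.8 249.9 250.7] ext [647.6  -1.3 257. ] [674.9  13.4 272.7] tcp [662.9  11.  218.2] w 0.2
top 50 minz [246.9 248.8 252.1 252.3 252.9 253.7 254.  254. ] ext [651.3  -1.7 257. ] [676.4   4.  272.6] tcp [662.9  11.  218.2] w 0.2
```

Finger tips sit about 27 mm above the commanded TCP z, with little lateral error. I'll correct for this and regrasp deeper.

apply_moves:
  dp:
    - [0,0,0]
    - [0,0,0]
    - [0,0,-0.03]
    - [0,0,-0.06]
    - [0,0,-0.09]
    - [0,0,-0.107]
    - [0,0,-0.115]
    - [0,0,-0.115]
    - [0,0,-0.115]
  turn: [0,0,0,0,0,0,0,0,0]
  grip: 0.05

```text
clock: 6.42
tcp_pos: [664.9, 10.9, 105.9]
tcp_rot: [0.66, 0.751, 0.0, 0.0]
contact_force: [0.6, -0.7, 0.4]
gripper_width: 49.8
grip_force: 0.0
```

apply_moves:
  dp:
    - [0,0,0]
    - [0,0,0]
    - [0,0,0]
    - [0,0,0]
    - [0,0,0]
    - [0,0,0]
    - [0,0,0]
  turn: [0,0,0,0,0,0,0]
  grip: 0.0
  force: 70

```text
clock: 7.0
tcp_pos: [665.8, 10.9, 107.7]
tcp_rot: [0.66, 0.751, 0.001, 0.001]
contact_force: [-0.9, -1.1, 5.7]
gripper_width: 12.9
grip_force: 68.7
```

apply_moves:
  dp:
    - [0,0,0.005]
    - [0,0,0.01]
    - [0,0,0.015]
    - [0,0,0.02]
    - [0,0,0.02]
    - [0,0,0.02]
  turn: [0,0,0,0,0,0]

```text
clock: 7.5
tcp_pos: [664.7, 11.0, 125.9]
tcp_rot: [0.66, 0.751, 0.0, 0.0]
contact_force: [0.2, 0.1, -3.0]
gripper_width: 12.8
grip_force: 68.5
```

```bash
python3 - <<'E'
from h import *
for n in("scene","top"):
    p=snapshot(n)
    for q in ["wheel_rim_top","wheel_wing","handwheel"]:
        print(n,q,[world(p,d["centre"]).round(0) for d in landmark_of(p,q)[:1]])
    if n=="scene": save(p,"g4.png",(205,60,315,165),5)
o=env.observe();print(o["tcp_pos"],o["gripper_width"],o["contact_force"],o["torque"])
E
```

```text
scene wheel_rim_top [array([667.,  15., 171.])]
scene wheel_wing [array([702.,  21., 110.])]
scene handwheel [array([653.,  10., 111.])]
top wheel_rim_top [array([666.,  10., 171.])]
top wheel_wing [array([666.,  12., 172.])]
top handwheel [array([657.,   8., 112.])]
[664.30982035  10.9570463  125.29904799] 12.702348290134736 [ 0.44914753  0.06173228 -2.52212358] [-0.07832909 -0.04112354 -0.02917282]
```

View pics/g4.png

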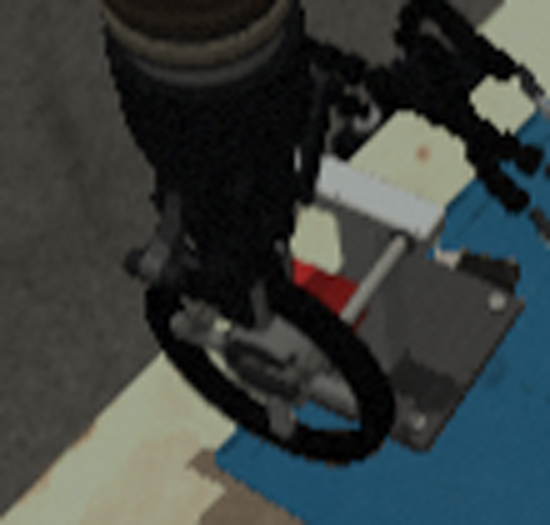

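The wheel is off the prongs and held by the top of the rim, at crop (255,290); the force is about 3 N. I'll draw it out along the hanger's -x and carry it to the mat.

apply_moves:
  dp:
    - [-0.01,-0.0013,0]
    - [-0.025,-0.0033,0]
    - [-0.04,-0.0052,0]
    - [-0.055,-0.0072,0]
    - [-0.068,-0.009,0]
    - [-0.075,-0.01,0]
    - [-0.077,-0.01,0.01]
    - [-0.077,-0.02,0.03]
    - [-0.077,-0.045,0.03]
    - [-0.077,-0.07,0.03]
    - [-0.077,-0.1,0.03]
    - [-0.075,-0.125,0.03]
  turn: [0,0,0,0,0,0,0,0,0,0,-3,-6]

```text
clock: 8.9
tcp_pos: [590.6, -115.7, 157.1]
tcp_rot: [0.699, 0.715, 0.0, 0.001]
contact_force: [-0.3, 0.7, -2.5]
gripper_width: 12.7
grip_force: 68.5
```

apply_moves:
  dp:
    - [0.005,-0.03,0]
    - [0.012,-0.06,-0.01]
    - [0.02,-0.085,-0.02]
    - [0.0245,-0.1,-0.03]
    - [0.0245,-0.1055,-0.04]
    - [0.0245,-0.1055,-0.05]
    - [0.0245,-0.1055,-0.06]
    - [0.0245,-0.1055,-0.06]
    - [0.0245,-0.1055,-0.06]
  turn: [-2,-4,-6,-6,-6,-6,-6,-6,-6]

```text
clock: 9.65
tcp_pos: [612.9, -217.7, 94.4]
tcp_rot: [0.735, 0.679, -0.0, -0.002]
contact_force: [0.3, 0.3, -2.3]
gripper_width: 12.4
grip_force: 68.5
```

```bash
python3 - <<'E'
from h import *
o=env.observe();print(o["tcp_pos"],o["tcp_rot"],o["gripper_width"],o["contact_force"])
for n in("scene","top"):
    p=snapshot(n)
    for q in ["wheel_rim_top","wheel_wing","handwheel"]:
        print(n,q,[world(p,d["centre"]).round(0) for d in landmark_of(p,q)[:1]])
    P=cloud(p).reshape(-1,3);m=(abs(P[:,0]-613)<45)&(abs(P[:,1]+219)<75)&(P[:,2]>8)&(P[:,2]<165);P=P[m]
    print("low",np.sort(P[:,2])[:10].round(0),"y",np.percentile(P[:,1],[1,99]))
E
```

```text
[ 612.89374127 -217.65380451   94.36757535] [ 7.34586083e-01  6.78513659e-01 -4.58343807e-04 -1.51362525e-03] 12.439747523514864 [ 0.34425792  0.34400663 -2.309941  ]
scene wheel_rim_top [array([ 615., -215.,  139.])]
scene wheel_wing [array([ 651., -216.,   79.])]
scene handwheel [array([ 600., -218.,   79.])]
low [16. 17. 19. 19. 21. 21. 22. 22. 22. 22.] y [-286.59643311 -160.34811589]
top wheel_rim_top [array([ 619., -216.,  142.])]
top wheel_wing [array([ 416., -236.,    0.])]
top handwheel [array([ 608., -222.,   84.])]
low [26. 27. 29. 29. 29. 30. 31. 32. 32. 32.] y [-253.77804347 -157.6501161 ]
```

apply_moves:
  dp:
    - [0,0,-0.003]
    - [0,0,-0.006]
    - [0,0,-0.008]
    - [0,0,-0.01]
    - [0,0,-0.01]
  turn: [0,0,0,0,0]

```text
clock: 10.47
tcp_pos: [613.3, -219.3, 84.6]
tcp_rot: [0.735, 0.678, -0.0, -0.001]
contact_force: [-0.6, 0.1, -3.9]
gripper_width: 12.5
grip_force: 68.5
```

apply_moves:
  dp:
    - [0,0,-0.001]
    - [0,0,-0.002]
    - [0,0,-0.002]
  turn: [0,0,0]

```text
clock: 10.72
tcp_pos: [613.9, -219.6, 83.3]
tcp_rot: [0.735, 0.678, -0.0, -0.0]
contact_force: [-0.1, -0.2, -2.3]
gripper_width: 12.8
grip_force: 68.5
```

apply_moves:
  dp:
    - [0,0,-0.001]
    - [0,0,-0.002]
    - [0,0,-0.002]
  turn: [0,0,0]

```text
clock: 10.97
tcp_pos: [613.8, -219.5, 81.4]
tcp_rot: [0.735, 0.678, -0.0, -0.0]
contact_force: [-1.2, 0.7, -3.0]
gripper_width: 12.4
grip_force: 68.5
```

apply_moves:
  dp:
    - [0,0,-0.001]
    - [0,0,-0.002]
    - [0,0,-0.002]
  turn: [0,0,0]

```text
clock: 11.22
tcp_pos: [614.4, -219.8, 80.2]
tcp_rot: [0.735, 0.678, 0.0, 0.0]
contact_force: [-0.9, -0.0, -0.3]
gripper_width: 12.5
grip_force: 68.9
```

apply_moves:
  dp:
    - [0,0,0]
    - [0,0,0]
    - [0,0,0]
    - [0,0,0]
  turn: [0,0,0,0]
  grip: 0.026

```text
clock: 11.55
tcp_pos: [614.3, -219.6, 79.9]
tcp_rot: [0.735, 0.678, 0.0, 0.0]
contact_force: [-0.2, -1.0, 1.0]
gripper_width: 25.9
grip_force: 0.0
```

apply_moves:
  dp:
    - [-0.01,0.0008,0]
    - [-0.02,0.0016,-0.001]
    - [-0.032,0.0025,-0.002]
    - [-0.043,0.0034,-0.005]
    - [-0.053,0.0042,-0.009]
    - [-0.063,0.005,-0.013]
    - [-0.073,0.0058,-0.019]
    - [-0.082,0.0065,-0.025]
    - [-0.089,0.007,-0.031]
    - [-0.097,0.0076,-0.039]
    - [-0.104,0.0082,-0.047]
    - [-0.11,0.0087,-0.054]
  turn: [0,0,0,0,0,0,0,0,0,0,0,0]

```text
clock: 12.55
tcp_pos: [502.5, -210.5, 24.4]
tcp_rot: [0.735, 0.678, -0.0, -0.001]
contact_force: [-0.7, 0.5, -0.3]
gripper_width: 25.6
grip_force: 0.5
```

```bash
python3 - <<'E'
from h import *
o=env.observe();print(o["tcp_pos"],o["gripper_width"],o["contact_force"])
ims=[]
for n in("scene","top"):
    p=snapshot(n)
    for q in ["wheel_rim_top","wheel_wing","handwheel"]:
        print(n,q,[(world(p,d["centre"]).round(0),round(d["conf"],2)) for d in landmark_of(p,q)[:1]])
    u,v=pix(p,[560,-215,40]).astype(int); ims.append(cv2.resize(p["color"][v-65:v+65,u-65:u+65],(390,390),interpolation=2))
cv2.imwrite("pics/g5.png",np.hstack(ims)[...,::-1])
E
```

```text
[ 502.49549632 -210.45642728   24.41072238] 25.60713645858558 [-0.71242664  0.50950838 -0.29587181]
scene wheel_rim_top [(array([ 545., -216.,   28.]), 0.6)]
scene wheel_wing [(array([ 566., -215.,   72.]), 0.75)]
scene handwheel [(array([ 545., -215.,   29.]), 0.55)]
top wheel_rim_top []
top wheel_wing []
top handwheel []
```

View pics/g5.png

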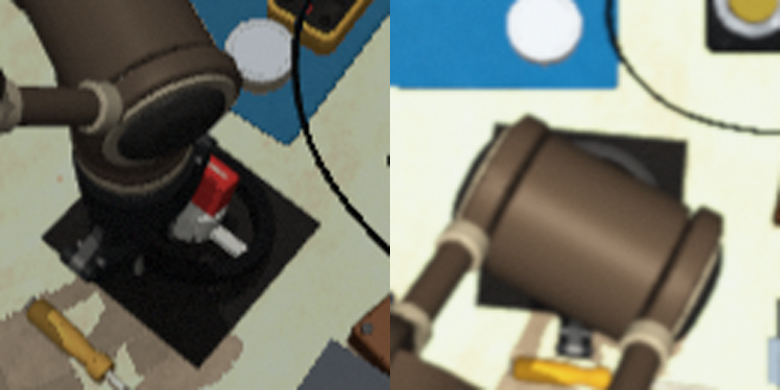

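The wheel is leaning well over on the mat with the red wing up, at left panel (215,185), and the rim still between the fingers. I'll lower a bit more, then withdraw upwards.

apply_moves:
  dp:
    - [-0.004,0,-0.007]
    - [-0.008,0,-0.014]
    - [-0.01,0,-0.018]
    - [-0.01,0,-0.018]
    - [-0.01,0,-0.01]
    - [-0.01,0,0.01]
    - [-0.01,0,0.035]
    - [-0.01,0,0.07]
    - [-0.03,0,0.11]
    - [-0.06,0.01,0.15]
    - [-0.09,0.02,0.18]
    - [-0.12,0.03,0.19]
  turn: [0,0,0,0,0,0,0,0,0,0,0,0]

```text
clock: 13.95
tcp_pos: [389.9, -183.5, 218.5]
tcp_rot: [0.735, 0.678, 0.001, 0.004]
contact_force: [-0.3, -1.2, 1.3]
gripper_width: 26.0
grip_force: 0.0
```

```bash
cat > meas.py <<'E'
from h import *
def wheel():
    for n in("scene","top"):
        p=snapshot(n)
        for q in ["wheel_wing","handwheel","wheel_slot"]:
            print(n,q,[(world(p,d["centre"]).round(0),round(d["conf"],2)) for d in landmark_of(p,q)[:1]])
        c=cloud(p);k=p["color"].astype(int);red=(k[...,0]>90)&(k[...,0]>2.2*k[...,1])&(k[...,0]>2.2*k[...,2])
        z=c[...,2]
        for a,b in((55,72),(30,72)):
            P=c[red&(z>a)&(z<b)]; 
            if len(P)>5: print(n,"red",len(P),P.mean(0).round(1),np.percentile(P[:,2],95).round(1),cv2.minAreaRect(P[:,:2].astype(np.float32)))
        m=(k.max(2)<60)&(abs(c[...,0]-545)<110)&(abs(c[...,1]+215)<110)&(z>11)&(z<25)
        P=c[m]; print(n,"rim",len(P),cv2.minEnclosingCircle(P[:,:2].astype(np.float32)),np.median(P[:,2]).round(1))
        save(p,n+"_w.png")
    o=env.observe();print(o["tcp_pos"],o["tcp_rot"],o["contact_force"])
E
python3 -c "
from meas import *
wheel()"
```

```text
scene wheel_wing [(array([ 539., -215.,   50.]), 0.74)]
scene handwheel [(array([ 540., -215.,    2.]), 0.78)]
scene wheel_slot [(array([ 543., -214.,    0.]), 0.69)]
scene red 141 [ 540.5 -216.3   61.7] 64.1 ((541.0875244140625, -215.912841796875), (43.470977783203125, 21.685436248779297), 83.73451232910156)
scene red 154 [ 544.8 -231.6   60.1] 64.0 ((639.96875, -307.52655029296875), (220.9635009765625, 228.66427612304688), 0.4379218518733978)
scene rim 873 ((540.719970703125, -215.9983367919922), 65.5030288696289) 15.7
top wheel_wing []
top handwheel [(array([ 543., -220.,    4.]), 0.94)]
top wheel_slot [(array([ 544., -215.,    5.]), 0.75)]
top red 117 [ 542.5 -216.8   63. ] 65.7 ((543.2418823242188, -216.77247619628906), (42.08728790283203, 20.675960540771484), 84.03083038330078)
top red 161 [ 576.3 -227.9   57.3] 65.5 ((781.368896484375, -148.69989013671875), (678.5986938476562, 225.60516357421875), 37.69743347167969)
top rim 247 ((543.896240234375, -217.08663940429688), 64.59398651123047) 17.0
[ 388.02986604 -182.07975346  212.55947454] [ 7.34984098e-01  6.78083536e-01 -2.51571638e-04 -1.01489748e-03] [ 0.16919566 -0.13782327  0.12487792]
```

The wheel lies flat on the mat, centred at (542,-216) with the wing upwards at about 84°, and released. Next I'll move above the wing.

apply_moves:
  dp:
    - [0.02,-0.005,0]
    - [0.05,-0.012,0]
    - [0.085,-0.02,-0.01]
    - [0.115,-0.027,-0.03]
    - [0.14,-0.032,-0.06]
    - [0.155,-0.035,-0.09]
    - [0.158,-0.0355,-0.115]
    - [0.158,-0.0355,-0.125]
    - [0.158,-0.0355,-0.125]
    - [0.158,-0.0355,-0.125]
  turn: [-1.5,-1.5,-1.5,-1.5,-1.5,-1.5,-1.5,-1.5,-1.5,-1.5]
  grip: 0.044

```text
clock: 15.18
tcp_pos: [544.9, -217.2, 87.3]
tcp_rot: [0.744, 0.668, -0.001, -0.002]
contact_force: [0.2, -0.4, 0.5]
gripper_width: 43.9
grip_force: 0.0
```

```bash
python3 - <<'E'
from h import *
tip(); o=env.observe(); print(o["tcp_pos"],o["tcp_rot"])
E
```

```text
scene 111 minz [62.3 62.4 62.4 62.4 62.4 62.4 62.4 62.5] ext [ 508.2 -231.3  118.7] [ 576.1 -217.   139.8] tcp [ 544.9 -217.2   87.3] w 43.9Traceback (most recent call last):
  File "<stdin>", line 2, in <module>
  File "h.py", line 28, in tip
    print(n,len(P),"minz",np.sort(P[:,2])[:8].round(1),"ext",np.percentile(Q,3,axis=0).round(1),np.percentile(Q,97,axis=0).round(1),"tcp",t.round(1),"w",round(o["gripper_width"],1))
                                                             ~~~~~~~~~~~~~^^^^^^^^^^^^
    return _quantile_unchecked(
        a, q, axis, out, overwrite_input, method, keepdims, weights)
    return _ureduce(a,
                    func=_quantile_ureduce_func,
    ...<5 lines>...
                    overwrite_input=overwrite_input,
                    method=method)
    r = func(a, **kwargs)
    result = _quantile(arr,
                       quantiles=q,
    ...<2 lines>...
                       out=out,
                       weights=wgt)
    slices_having_nans = np.isnan(arr[-1, ...])
                                  ~~~^^^^^^^^^
IndexError: index -1 is out of bounds for axis 0 with size 0
```

apply_moves:
  dp:
    - [0,0,-0.02]
    - [0,0,-0.04]
    - [0,0,-0.06]
    - [0,0,-0.075]
    - [0,0,-0.0825]
    - [0,0,-0.0825]
  turn: [0,0,0,0,0,0]

```text
clock: 15.78
tcp_pos: [545.3, -217.5, 6.2]
tcp_rot: [0.744, 0.668, -0.0, -0.0]
contact_force: [0.7, 0.5, 0.5]
gripper_width: 43.9
grip_force: 0.0
```

apply_moves:
  dp:
    - [0,0,0]
    - [0,0,0]
    - [0,0,0]
    - [0,0,0]
    - [0,0,0]
    - [0,0,0]
  turn: [0,0,0,0,0,0]
  grip: 0.0
  force: 70

```text
clock: 16.28
tcp_pos: [547.1, -218.4, 8.2]
tcp_rot: [0.744, 0.668, 0.0, 0.001]
contact_force: [-1.0, 0.2, 6.7]
gripper_width: 20.6
grip_force: 72.2
```

apply_moves:
  dp:
    - [0,0,0.01]
    - [0,0,0.03]
    - [0,0,0.06]
    - [0,0,0.09]
    - [0,0,0.1]
    - [0,0,0.1]
  turn: [0,0,0,0,0,0]

```text
clock: 16.78
tcp_pos: [548.8, -219.0, 110.1]
tcp_rot: [0.744, 0.668, 0.002, 0.004]
contact_force: [-0.4, -0.5, -2.5]
gripper_width: 20.8
grip_force: 71.0
```

apply_moves:
  dp:
    - [-0.006,0.015,0.005]
    - [-0.014,0.035,0.01]
    - [-0.022,0.055,0.01]
    - [-0.031,0.077,0.01]
    - [-0.04,0.099,0.01]
    - [-0.049,0.121,0.01]
    - [-0.058,0.143,0.01]
    - [-0.067,0.165,0.01]
    - [-0.076,0.187,0.01]
    - [-0.082,0.202,0.01]
    - [-0.085,0.209,0.01]
    - [-0.085,0.209,0.01]
  turn: [5,11,17,23,29,35,41,47,53,59,65,69.5]

```text
clock: 17.78
tcp_pos: [457.5, -6.6, 113.7]
tcp_rot: [0.227, 0.974, 0.0, -0.003]
contact_force: [0.0, -0.3, -2.2]
gripper_width: 20.8
grip_force: 70.9
```

apply_moves:
  dp:
    - [0,0,0]
    - [0,0,0]
    - [0,0,0]
  turn: [0,0,0]

```text
clock: 18.03
tcp_pos: [460.0, -8.7, 115.2]
tcp_rot: [0.231, 0.973, -0.0, -0.001]
contact_force: [-0.2, 0.9, -2.6]
gripper_width: 20.6
grip_force: 70.9
```

```bash
cat > meas2.py <<'E'
from h import *
def held(r=90):
    o=env.observe();t=o["tcp_pos"];print(t.round(1),o["tcp_rot"].round(4),o["contact_force"].round(1))
    for n in("scene","top"):
        p=snapshot(n);c=cloud(p);k=p["color"].astype(int)
        for q in ["wheel_wing","handwheel","wheel_slot"]:
            print(n,q,[(world(p,d["centre"]).round(0),round(d["conf"],2)) for d in landmark_of(p,q)[:1]])
        near=(abs(c[...,0]-457)<90)&(abs(c[...,1]+7)<90)
        red=(k[...,0]>70)&(k[...,0]>2*k[...,1])&(k[...,0]>2*k[...,2])&near&(c[...,2]>80)
        P=c[red]
        if len(P)>5: print("red",len(P),P.mean(0).round(1),cv2.minAreaRect(P[:,:2].astype(np.float32)))
        m=(k.max(2)<60)&near&(c[...,2]>45)&(c[...,2]<140)
        P=c[m]; h,b=np.histogram(P[:,2],bins=range(45,145,5)); print("rimhist",dict(zip(b[:-1].tolist(),h.tolist())))
        z=b[h.argmax()]; P=P[abs(P[:,2]-z-2.5)<6]
        # circle fit on rim points
        def fit(P):
            A=np.c_[2*P[:,:2],np.ones(len(P))];s=np.linalg.lstsq(A,(P[:,:2]**2).sum(1),rcond=None)[0];return s[:2],np.sqrt(s[2]+s[:2]@s[:2])
        print("rim",len(P),np.median(P[:,2]).round(1),P.min(0).round(0),P.max(0).round(0),fit(P))
        save(p,n+"_h.png",None)
E
python3 -c "
from meas2 import *
held()"
```

```text
[460.   -8.7 115.2] [ 2.312e-01  9.729e-01 -1.000e-04 -9.000e-04] [-0.2  0.9 -2.6]
scene wheel_wing [(array([457.,  -5., 155.]), 0.68)]
scene handwheel [(array([453.,  -5., 110.]), 0.97)]
scene wheel_slot [(array([459.,  -8., 107.]), 0.89)]
red 45 [454.5 -10.5 169.7] ((454.3727111816406, -14.325126647949219), (31.08734130859375, 41.96699142456055), 64.9125747680664)
rimhist {45: 10, 50: 14, 55: 16, 60: 10, 65: 18, 70: 19, 75: 1, 80: 0, 85: 0, 90: 0, 95: 0, 100: 0, 105: 3, 110: 71, 115: 129, 120: 783, 125: 56, 130: 1, 135: 0}
rim 933 122.6 [393. -74. 117.] [520.  56. 128.] (array([456.08515349,  -9.64608044]), np.float64(57.57619720588849))
top wheel_wing [(array([462.,  -7., 156.]), 0.78)]
top handwheel [(array([461., -11., 112.]), 0.92)]
top wheel_slot [(array([458.,  -6., 109.]), 0.71)]
red 26 [472.5 -28.4 186.1] ((471.7314147949219, -32.584354400634766), (28.271564483642578, 8.18226146697998), 78.11280059814453)
rimhist {45: 2, 50: 4, 55: 6, 60: 3, 65: 13, 70: 5, 75: 0, 80: 0, 85: 0, 90: 0, 95: 0, 100: 0, 105: 0, 110: 0, 115: 3, 120: 213, 125: 183, 130: 0, 135: 0}
rim 397 124.8 [396. -74. 119.] [513.  22. 128.] (array([457.75484236, -11.58221617]), np.float64(56.46736117601767))
```

```bash
cat > fit.py <<'E'
from h import *
from scipy.optimize import least_squares
def rim(zlo,zhi,c0=(457,-8)):
    for n in("scene","top"):
        p=snapshot(n);c=cloud(p);k=p["color"]
        r=np.hypot(c[...,0]-c0[0],c[...,1]-c0[1])
        P=c[(k.max(2)<60)&(r<75)&(r>42)&(c[...,2]>zlo)&(c[...,2]<zhi)]
        f=lambda s:(lambda d:np.maximum(0,d-64.5)+np.maximum(0,52.5-d))(np.hypot(P[:,0]-s[0],P[:,1]-s[1]))
        s=least_squares(f,c0,loss="soft_l1").x
        A=np.c_[P[:,:2]-s,np.ones(len(P))];pl=np.linalg.lstsq(A,P[:,2],rcond=None)[0]
        print(n,len(P),"centre",s.round(1),"ztop",np.median(P[:,2]).round(1),"tilt",pl[:2].round(3))
E
python3 -c "
from fit import *
rim(117,128)"
```

```text
scene 911 centre [457.3  -8.7] ztop 123.6 tilt [-0.001  0.001]
top 384 centre [459.8  -9.1] ztop 125.2 tilt [-0.004  0.002]
```

apply_moves:
  dp:
    - [-0.0012,0.0016,-0.01]
    - [-0.0012,0.0016,-0.025]
    - [-0.0012,0.0016,-0.038]
    - [-0.0012,0.0016,-0.045]
    - [-0.0012,0.0016,-0.045]
    - [-0.0012,0.0016,-0.045]
  turn: [0,0,0,0,0,0]

```text
clock: 19.03
tcp_pos: [459.0, -6.9, 70.5]
tcp_rot: [0.23, 0.973, -0.0, -0.001]
contact_force: [-0.4, 0.3, -2.8]
gripper_width: 20.7
grip_force: 70.9
```

```bash
python3 -c "
from fit import *
rim(70,84)
o=env.observe();print(o['tcp_pos'],o['tcp_rot'],o['contact_force'])"
```

```text
scene 856 centre [455.4  -7. ] ztop 78.0 tilt [-0.003  0.001]
top 341 centre [458.9  -7.3] ztop 80.3 tilt [-0.001  0.002]
[460.24775234  -7.03795023  71.63882823] [2.30251169e-01 9.73131044e-01 7.80259060e-05 6.03867362e-04] [-0.05878454  0.65584503 -1.90282651]
```

apply_moves:
  dp:
    - [0,0,-0.003]
    - [0,0,-0.006]
    - [0,0,-0.009]
    - [0,0,-0.009]
  turn: [0,0,0,0]

```text
clock: 19.47
tcp_pos: [459.1, -6.9, 61.7]
tcp_rot: [0.23, 0.973, -0.0, -0.0]
contact_force: [0.0, -0.1, -3.2]
gripper_width: 20.7
grip_force: 70.9
```

apply_moves:
  dp:
    - [0,0,-0.003]
    - [0,0,-0.006]
    - [0,0,-0.009]
    - [0,0,-0.009]
  turn: [0,0,0,0]

```text
clock: 19.8
tcp_pos: [458.9, -7.0, 52.4]
tcp_rot: [0.23, 0.973, -0.0, -0.001]
contact_force: [0.2, -0.0, -3.3]
gripper_width: 20.5
grip_force: 70.9
```

apply_moves:
  dp:
    - [0,0,-0.001]
    - [0,0,-0.002]
    - [0,0,-0.003]
    - [0,0,-0.003]
    - [0,0,-0.003]
  turn: [0,0,0,0,0]

```text
clock: 20.22
tcp_pos: [459.6, -7.0, 50.1]
tcp_rot: [0.23, 0.973, 0.0, -0.0]
contact_force: [0.3, 0.2, -3.6]
gripper_width: 20.9
grip_force: 70.9
```

apply_moves:
  dp:
    - [0,0,-0.0005]
    - [0,0,-0.001]
    - [0,0,-0.001]
    - [0,0,-0.001]
  turn: [0,0,0,0]

```text
clock: 20.55
tcp_pos: [459.7, -7.0, 49.2]
tcp_rot: [0.23, 0.973, 0.0, 0.0]
contact_force: [-0.3, 0.5, -2.4]
gripper_width: 20.9
grip_force: 71.1
```

apply_moves:
  dp:
    - [0,0,-0.0005]
    - [0,0,-0.001]
    - [0,0,-0.001]
    - [0,0,-0.001]
  turn: [0,0,0,0]

```text
clock: 20.88
tcp_pos: [459.7, -7.0, 49.2]
tcp_rot: [0.23, 0.973, -0.0, -0.0]
contact_force: [-2.7, 0.5, 6.4]
gripper_width: 20.5
grip_force: 72.3
```

```bash
python3 -c "
from fit import *
rim(48,72)
o=env.observe();print(o['tcp_pos'],o['tcp_rot'],o['contact_force'])"
```

```text
scene 840 centre [456.   -7.1] ztop 56.5 tilt [0.001 0.006]
top 324 centre [458.4  -7. ] ztop 58.2 tilt [-0.006 -0.004]
[459.72482815  -7.0151305   49.19970453] [ 2.30207686e-01  9.73141516e-01 -4.27819212e-05 -9.84300974e-05] [-2.85137162  1.06321926  5.63856226]
```

Fully seated: the rim top is at 57–58 mm, which puts the underside on the flange at 44, with light contact force. Now the clockwise quarter turn.

apply_moves:
  dp:
    - [0,0,0]
    - [0,0,0]
    - [0,0,0]
    - [0,0,0]
    - [0,0,0]
    - [0,0,0]
    - [0,0,0]
    - [0,0,0]
    - [0,0,0]
    - [0,0,0]
  turn: [-3,-7,-11,-15,-20,-25,-30,-35,-40,-45]

```text
clock: 21.82
tcp_pos: [460.0, -7.5, 49.2]
tcp_rot: [0.587, 0.81, -0.0, 0.0]
contact_force: [-3.1, -1.0, 5.8]
gripper_width: 20.8
grip_force: 72.1
```

apply_moves:
  dp:
    - [0,0,0]
    - [0,0,0]
    - [0,0,0]
    - [0,0,0]
    - [0,0,0]
    - [0,0,0]
    - [0,0,0]
    - [0,0,0]
    - [0,0,0]
    - [0,0,0]
    - [0,0,0]
    - [0,0,0]
  turn: [-5,-10,-15,-20,-25,-30,-35,-40,-44,-46,-46,-46]

```text
clock: 22.82
tcp_pos: [459.1, -6.8, 49.2]
tcp_rot: [0.855, 0.518, -0.001, -0.001]
contact_force: [-4.6, 1.0, 7.0]
gripper_width: 21.1
grip_force: 72.4
```

```bash
python3 -c "
from fit import *
rim(48,72)
o=env.observe();q=o['tcp_rot'];print(o['tcp_pos'],np.degrees(np.arctan2(q[1]**2-q[0]**2,2*q[0]*q[1])),o['contact_force'],o['torque'])"
```

```text
scene 643 centre [458.5  -5.6] ztop 56.6 tilt [0.003 0.009]
top 374 centre [461.5  -5.9] ztop 58.2 tilt [ 0.    -0.001]
[459.15035987  -6.79064183  49.19028582] -27.62458612473122 [-4.54304563  1.52768582  7.86911575] [ 0.12167919  0.71531253 -0.00168389]
```

Turned 91° with little torque. I'll release, lift away and check.

apply_moves:
  dp:
    - [0,0,0]
    - [0,0,0]
    - [0,0,0]
    - [0,0,0]
    - [0,0,0.01]
    - [0,0,0.03]
    - [0,0,0.06]
    - [0,0,0.1]
    - [0,0,0.13]
    - [0,0.03,0.15]
    - [0,0.06,0.15]
    - [0,0.09,0.15]
  turn: [0,0,0,0,0,0,0,0,0,0,0,0]
  grip: 0.05

```text
clock: 23.92
tcp_pos: [461.6, 83.8, 201.5]
tcp_rot: [0.856, 0.517, 0.003, 0.001]
contact_force: [0.7, 0.9, -1.0]
gripper_width: 49.7
grip_force: 0.0
```

apply_moves:
  dp:
    - [0,0.03,0]
    - [0,0.065,0]
    - [0,0.1,0]
    - [0,0.14,0]
    - [0,0.18,0]
    - [0,0.2,0]
    - [0,0.2,0]
  turn: [0,0,0,0,0,0,0]

```text
clock: 24.5
tcp_pos: [459.6, 287.3, 199.1]
tcp_rot: [0.854, 0.52, 0.001, -0.001]
contact_force: [0.8, -0.5, 0.9]
gripper_width: 50.0
grip_force: 0.0
```

```bash
python3 - <<'E'
from fit import *
rim(48,72)
ims=[]
for n in("scene","top"):
    p=snapshot(n);c=cloud(p);k=p["color"].astype(int)
    red=(k[...,0]>90)&(k[...,0]>2.2*k[...,1])&(k[...,0]>2.2*k[...,2])&(np.hypot(c[...,0]-457,c[...,1]+7)<60)&(c[...,2]>90)
    P=c[red];print(len(P),np.median(P[:,2]),cv2.minAreaRect(P[:,:2].astype(np.float32)))
    for q in("driver_yellow","screw_tin_2"): print(q,[world(p,d["centre"]).round(0) for d in landmark_of(p,q)[:1]])
    u,v=pix(p,[500,-80,40]).astype(int); ims.append(cv2.resize(p["color"][v-100:v+100,u-100:u+100],(390,390),interpolation=2))
cv2.imwrite("pics/end.png",np.hstack(ims)[...,::-1])
E
```

```text
scene 942 centre [458.  -6.] ztop 56.5 tilt [0.001 0.003]
top 106 centre [460.6  -7.1] ztop 57.8 tilt [-0.014 -0.002]
138 102.71912069018661 ((459.17303466796875, -5.277576446533203), (42.438053131103516, 20.3236083984375), 62.58030319213867)
driver_yellow [array([ 420., -235.,   -4.])]
screw_tin_2 [array([ 696., -182.,    0.])]
156 103.84293638509345 ((460.9541931152344, -6.84608268737793), (43.773433685302734, 20.74713897705078), 64.6011734008789)
driver_yellow [array([ 417., -239.,    2.])]
screw_tin_2 [array([ 697., -178.,    6.])]
```

View pics/end.png

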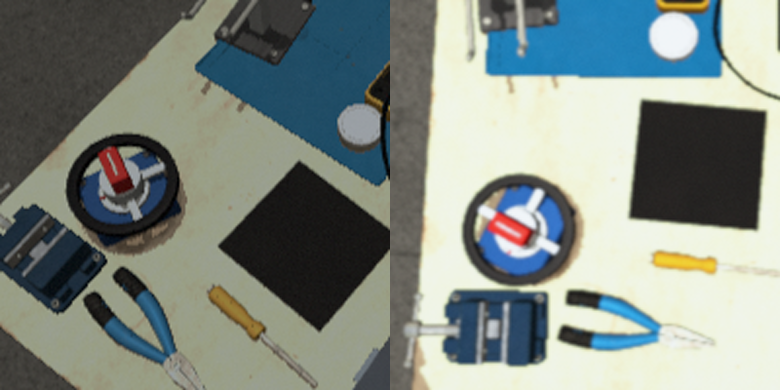

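The wheel sits flat on the blue unit, at right panel (520,230). The wing is at about 63.5°, square to the T-head at 153.4°. The driver at (685,262) and the tin at (673,37) are where they were.

```bash
python3 -c "
from station import env
print(env.finish_job())"
```

```text
the job is handed in; nothing more can be done
None
```

The handwheel was laid flat on the mat with the wing up and released, then regripped, seated fully on the blue feed unit's flange, and locked with a quarter turn clockwise; the screwdriver and tin are where they were, and I handed the job in at about 25 s on the robot clock (no verdict came back).

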